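Clamp the end cover of the orange-levered strainer box

ROBOT

A 6-joint arm with a two-finger parallel gripper is mounted at the origin on the work surface. World frame = base frame: x ahead of the robot, y to its left, z up, the work surface at z = 0. Lengths are in m, angles in degrees, forces in N, time in s.
With the tool pointing down it reaches from about 0.375 to 0.9 m from the base axis. Payload 3.1 kg.
Tool frame: the origin (TCP) lies at the very end of the fingers, on their centre line; the grasp point (between the pads) lies 19 mm behind it; z points along the fingers, y is the line along which they close (so a half turn about z gives the same grasp; the last joint's range is limited). The gripper opens to 87 mm and grips with 3 to 60 N. Pads are 19 mm wide; open, the fingers measure 117 mm over their backs; the gripper's body (75 mm by 190 mm) begins 51 mm behind the grasp point.
Start: joints at [56.236, 30.224, 82.088, -0, 67.689, -10.227], TCP at [0.25, 0.573, 0.184] pointing down, gripper open.
Joint ranges: [-176.69, 176.69], [-43.24, 126.21], [12.49, 139.97], [-82, 262], [0, 151.66], [-163.58, 163.58]. Speed limits (degrees/s): [159.86, 159.86, 180, 180, 180, 180].

INTERFACE

Orientations are given as a 3x3 rotation matrix whose columns are the frame's x, y, z axes.
In Python, from rig import bot gives the robot as it stands.
- The arm moves only by the tool move_arm, never from a script. Its argument "increments" is a list of rows, each an object with "xyz": the shift along the tool's x, y, z in mm, a list of three; "roll": the turn about the tool's z in rad; "grip": the opening in per cent of the stroke, from 0 (shut) to 100 (fully open). A call has 1 to 5 rows; each row shifts and turns the commanded pose from where the row before left it, along the tool's axes as they then stand; what a row does not reach is not made up. A row lasts 1/12 s, in which the tool goes at most 41.7 mm and 7.16 degrees, less where a joint would pass 70% of its speed; a pose out of reach is approached as far as the arm can. A call is refused whole if a number of a shift passes 41.7 or a number of a turn 0.125, either way. A call with a gripper value outside its range is refused whole. The fingers move at their own pace and stop on an object; the grip force is fixed at half the most. Time passes only in rows, so rows that do not move let the fingers close. It gives the time, the measured TCP pose, the force, the opening and the grip force at its end, in the units of the state.
- bot.read_state(): the state, without advancing time (a new reading comes with each control period).
- bot.capture(name): name is "scene" or "side" or "wrist"; returns (picture, depth): 480x640x3 uint8, red, green, blue; 480x640 float32, m along the optical axis (not along the pixel's ray), 0 where there is no reading.
- bot.camera_model(name): a dict with "intrinsics" (3x3 intrinsics, pixels), "rvec" (rotation vector, rad) and "tvec" (3), from world to camera coordinates, as OpenCV has them; the wrist camera has in their place "tool_from_camera" (4x4, takes a point from camera to tool coordinates, whose origin is the TCP and whose axes are the flange's). Camera axes: x right, y down, z forward; pixel columns grow to the right and rows downward; lengths in m; the calibration is good to about 2 mm. A picture is of the moment at which its call begins: read the wrist's pose just before it. camera_model takes no time and is no camera call.
- bot.hand_in(): hands the job in; it is judged then, once.
Trained networks look in the newest picture that a camera, given by its name, has taken for a name from the list of things; names that differ only in an ending like _2 or _b are one class to them, and where a whole thing is asked for, a point or a joint stands for the part that bears it (a point fixed in the world has none). Each returns a list of dicts, best first, with "conf" (0 to 1); they miss things now and then, are a little off and sometimes report something else, mostly with a low value. They report only what shows in the picture. A call takes as long as a camera call.
- bot.spot_in(label, camera): "at" ([x, y, z] in m, in the coordinates of the camera as it stood for that picture, good to about 4 mm: the middle of the surface that is visible of it).
- bot.trace(label, camera): "mask" (480x640 bool, what is visible of it).
The state is a dict: "time_s": time; "joint_positions": joint angles; "qvel": joint speeds; "tau": joint torques, N m; "position": TCP position; "tcp_rot": TCP orientation; "force": force on the tool from outside, world axes, zero at the start; "moment": the same for the moment, N m; "opening": opening from 0.0 (shut) to 1.0 (fully open); "grasp_force": force on a finger pad.
Only numpy, scipy, OpenCV 4.12 (cv2) and the standard library are available. Lean on these libraries where they do the work, as an engineer would, in place of code of your own. Each camera call takes 0.05 s, during which the arm holds its last target. There are 200 camera calls.

TASK

On the table are two steel strainer boxes, each with an open draw latch on top. On the one with the orange lever, tip the upright steel loop over so that it drops round the keeper hook on the end cover, then press the orange lever down flat past centre so that the cover is pulled tight and stays so. Leave the blue-levered latch as it is.

Things in the scene. Friction and masses are not known exactly. Their poses are not given: they have to be found in the camera images.
- orange_box: Steel strainer box with the orange lever, fixed: 150 (x) by 110 (y) by 60 mm high, plus an aluminium end cover 55 mm long at its +x end. Origin on the table below the lever's hinge pin; x runs along the latch from lever to cover, z up. Hinge pin along y at z = 86 mm. The loop hangs on the lever on a cross pin 36 mm from the hinge pin.
- orange_box_lever (a joint): Angle of the orange lever, rad: 0 = flat, pointing to the box's -x, at its stop; 1.2 to 1.45 at the start, leaning to -x. Handle end at x = -90 cos, z = 86 + 90 sin mm. 8 mm thick, the outer 52 mm orange and 36 mm wide. Stays where left (friction 0.12 N m); with the loop hooked it takes about 5 N at the handle.
- orange_box_bar (a point): Middle of the loop's cross bar (8 by 6 by 56 mm), 110 mm from the loop's pivot; x axis points outwards along the loop. Side bars leave 44 mm clear; a 30 mm wide tab reaches 19 mm past the bar. At the start the loop stands 65 to 88 degrees above level, leaning to the box's +x. Tipped below some 50 degrees it falls to +x by itself and comes to lie behind the keeper, bar at z = 70 mm.
- orange_box_cover (a joint): How far the end cover is drawn in to the box (-x), in m: 0 = sprung off by its gasket, about 0.004 with the latch closed; pushes back 5 N per mm. On it stands the keeper: a dark hook 28 mm wide, top at z = 82 mm, open towards +x, lip ending at x = 78 mm. The loop's bar must lie on its ledge beyond the lip (x = 84 to 94 mm with the lever up).
- blue_box_bar (a point): Middle of the cross bar of the loop on the other, alike strainer box, the one with the blue lever: to be left as it is.

How it is judged:
By the outcome, as a careful person would: the job done as asked, in the order asked, and still so for the second after the job is handed in, with the robot touching nothing.
It also fails if it takes over 35 s, if anything falls off the work surface, if the arm or the gripper's body presses on something with over 40 N, if the wrist force passes 120 N, or if a joint passes its speed limit or range.

## Working session

There is one attempt and no reset: what is moved stays moved. The work goes in short steps, Python scripts to look and compute and a tool call to move; the robot and the scene stay as the last step left them, time stands still between calls to the robot, and variables do not carry over. Pictures are saved under pics/ and viewed, at most 10 in all, crops included, and the job is handed in when it is done.

Besides the shell and the picture viewer there is one more tool, called by a JSON object that holds its "fn" and its "kwargs", one argument or row to a line. move_arm: Moves the arm, as the interface text tells. Its arguments: {"type":"object","properties":{"increments":{"type":"array"}},"required":["increments"]}

```bash
mkdir -p pics; cat > h.py <<'E'
import numpy as np, cv2
from rig import bot
def T(cam):
    m=bot.camera_model(cam)
    if 'rvec' in m:
        R=cv2.Rodrigues(np.array(m['rvec'],float))[0]; t=np.array(m['tvec'],float).ravel()
        M=np.eye(4); M[:3,:3]=R.T; M[:3,3]=-R.T@t
    else:
        s=bot.read_state(); W=np.eye(4); W[:3,:3]=s['tcp_rot']; W[:3,3]=s['position']
        M=W@np.array(m['tool_from_camera'])
    return M,np.array(m['intrinsics'])
def cap(cam):
    M,K=T(cam); p,d=bot.capture(cam)
    v,u=np.mgrid[:480,:640]
    P=np.stack([(u-K[0,2])*d/K[0,0],(v-K[1,2])*d/K[1,1],d],-1)@M[:3,:3].T+M[:3,3]
    P[d<=0]=np.nan
    return p,P,M
def spot(l,cam,M): return [(round(r['conf'],2),np.round(M[:3,:3]@np.array(r['at'])+M[:3,3],4)) for r in bot.spot_in(l,cam)[:3]]
def save(p,n): cv2.imwrite('pics/'+n+'.png',p[...,::-1])
E
python3 - <<'E'
from h import *
s=bot.read_state(); print(s['time_s'],s['position'],s['tcp_rot'])
ims=[]
for c in ['scene','side']:
    p,P,M=cap(c); ims.append(p); save(p,c); np.save(c+'.npy',P)
    print(c,M[:3,3],M[:3,2])
    for l in ['orange_box','orange_box_lever','orange_box_bar','orange_box_cover','blue_box_bar']: print(l,spot(l,c,M))
    m=cv2.inRange(cv2.cvtColor(p,cv2.COLOR_RGB2HSV),(5,150,120),(22,255,255))>0
    q=P[m]; q=q[~np.isnan(q[:,0])]; print('orange',len(q),np.median(q,0) if len(q) else '',np.percentile(q,[3,97],axis=0) if len(q) else '')
E
```

```text
0.0 [0.24910796 0.5723426  0.18310188] [[-9.16801313e-01  3.99341975e-01 -1.15759414e-03]
 [ 3.99343489e-01  9.16799712e-01 -1.75080675e-03]
 [ 3.62111347e-04 -2.06741961e-03 -9.99997797e-01]]
scene [ 1.16879966 -0.13973348  0.70736446] [-0.69333081  0.17047869 -0.70016385]
orange_box [(0.55, array([0.5458, 0.2214, 0.054 ]))]
orange_box_lever [(0.59, array([0.5264, 0.2394, 0.162 ]))]
orange_box_bar [(0.69, array([0.5365, 0.2363, 0.2084]))]
orange_box_cover [(0.88, array([0.6323, 0.2335, 0.0581])), (0.54, array([0.5256, 0.2395, 0.1591]))]
blue_box_bar [(0.58, array([ 0.5143, -0.2035,  0.2083]))]
orange 6586 [-1.86669192  0.24689346 -0.73770619] [[-2.31607024 -0.42762926 -0.75858312]
 [ 0.74652217  1.53965576  0.15436995]]
side [0.43468218 0.67759118 0.49693231] [ 0.16757803 -0.84380534 -0.50981385]
orange_box [(0.58, array([0.5272, 0.2668, 0.0584]))]
orange_box_lever [(0.84, array([0.5265, 0.2533, 0.1724]))]
orange_box_bar [(0.93, array([0.5277, 0.2528, 0.1957]))]
orange_box_cover [(0.56, array([0.6109, 0.2749, 0.0606]))]
blue_box_bar [(0.61, array([ 0.5107, -0.189 ,  0.2   ]))]
orange 3505 [0.70357    0.36799105 0.03507477] [[ 0.14169804 -1.20384895  0.01674052]
 [ 0.74187136  0.42553345  0.30622187]]
```

View pics/scene.png

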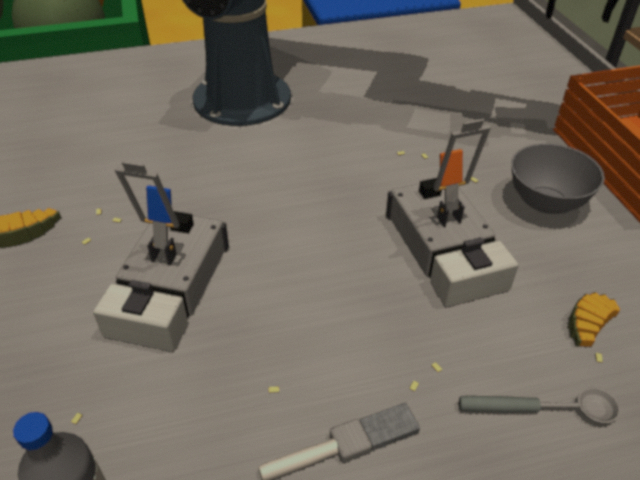

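View pics/side.png

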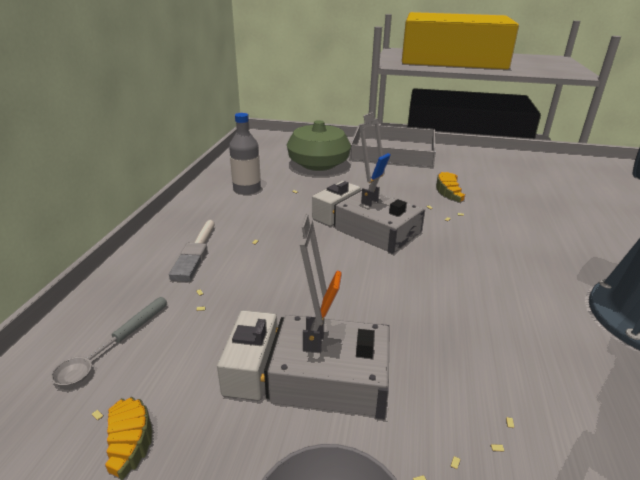

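The scene picture shows the orange box at about (440,225), with its lever at (452,170), loop top at (470,128) and cover at (473,270). In the side picture its loop top is at (308,228) and its lever at (330,295). Next I fit the box pose from the depth.

```bash
python3 - <<'E'
from h import *
A=[]
for c in ['scene','side']:
    P=np.load(c+'.npy').reshape(-1,3)
    P=P[~np.isnan(P[:,0])]
    P=P[(np.abs(P[:,0]-.56)<.17)&(np.abs(P[:,1]-.24)<.17)]
    t=P[(P[:,2]>.054)&(P[:,2]<.066)]
    # denoise cluster
    g=np.zeros((400,400),np.uint8); ij=((t[:,:2]-[.36,.04])*1000).astype(int).clip(0,399); g[ij[:,1],ij[:,0]]=255
    g=cv2.morphologyEx(g,cv2.MORPH_CLOSE,np.ones((7,7)))
    g=cv2.morphologyEx(g,cv2.MORPH_OPEN,np.ones((9,9)))
    n,l,st,ce=cv2.connectedComponentsWithStats(g)
    for k in range(1,n):
        if st[k,4]>1500:
            q=np.argwhere(l==k)[:,::-1].astype(np.float32)
            r=cv2.minAreaRect(q); print(c,st[k,4],np.array(r[0])/1000+[.36,.04],r[1],r[2], np.round(cv2.boxPoints(r)/1000+[.36,.04],3).tolist())
    A.append(P)
P=np.vstack(A); np.save('pts.npy',P)
for c,a in zip(['scene','side'],A):
    for lo,hi in [(.072,.086),(.1,.12),(.12,.14),(.14,.16),(.16,.18),(.18,.2),(.2,.23)]:
        q=a[(a[:,2]>lo)&(a[:,2]<hi)&(np.abs(a[:,0]-.56)<.12)&(np.abs(a[:,1]-.24)<.1)]
        if len(q): print(c,lo,len(q),np.round(np.median(q,0),4),np.round(np.percentile(q,[5,95],axis=0),3).tolist())
E
```

```text
scene 17474 [0.53776694 0.23660751] (216.46705627441406, 112.98269653320312) 4.289153099060059 [[0.426, 0.285], [0.434, 0.172], [0.65, 0.188], [0.641, 0.301]]
side 18462 [0.53470769 0.23907321] (214.90870666503906, 118.81231689453125) 3.468229293823242 [[0.424, 0.292], [0.431, 0.173], [0.646, 0.186], [0.638, 0.305]]
scene 0.072 501 [0.5306 0.2319 0.0813] [[0.453, 0.219, 0.073], [0.606, 0.253, 0.085]]
scene 0.1 188 [0.523  0.2362 0.1101] [[0.518, 0.227, 0.101], [0.528, 0.247, 0.119]]
scene 0.12 399 [0.5179 0.2363 0.1298] [[0.514, 0.21, 0.121], [0.523, 0.262, 0.139]]
scene 0.14 368 [0.5126 0.2397 0.1499] [[0.507, 0.21, 0.141], [0.527, 0.263, 0.159]]
scene 0.16 290 [0.507  0.2406 0.168 ] [[0.5, 0.21, 0.161], [0.531, 0.264, 0.178]]
scene 0.18 131 [0.5318 0.2591 0.1907] [[0.526, 0.21, 0.181], [0.536, 0.265, 0.199]]
scene 0.2 281 [0.538  0.2352 0.221 ] [[0.531, 0.21, 0.202], [0.541, 0.266, 0.229]]
side 0.072 804 [0.5169 0.2451 0.0817] [[0.451, 0.224, 0.073], [0.602, 0.256, 0.084]]
side 0.1 25 [0.5223 0.2477 0.1035] [[0.519, 0.229, 0.101], [0.525, 0.249, 0.119]]
side 0.12 223 [0.5151 0.2552 0.1321] [[0.509, 0.215, 0.122], [0.522, 0.267, 0.139]]
side 0.14 306 [0.5161 0.2541 0.15  ] [[0.502, 0.215, 0.141], [0.524, 0.267, 0.159]]
side 0.16 358 [0.5059 0.2449 0.1701] [[0.497, 0.215, 0.161], [0.528, 0.267, 0.178]]
side 0.18 183 [0.5284 0.2621 0.19  ] [[0.524, 0.214, 0.181], [0.533, 0.268, 0.199]]
side 0.2 287 [0.5324 0.2633 0.2148] [[0.528, 0.214, 0.201], [0.536, 0.268, 0.229]]
```

{"fn": "move_arm", "kwargs": {
  "increments": [
    {"xyz": [0,0,-20],"roll": -0.12,"grip": 0},
    {"xyz": [0,0,-20],"roll": -0.12,"grip": 0},
    {"xyz": [0,0,-20],"roll": -0.12,"grip": 0},
    {"xyz": [0,0,-20],"roll": -0.12,"grip": 0},
    {"xyz": [0,0,-20],"roll": 0,"grip": 0}
  ]
}}

```text
time_s: 1.02
position: [0.2495, 0.5728, 0.285]
tcp_rot: [[-0.997, -0.073, -0.0], [-0.073, 0.997, -0.0], [0.0, -0.0, -1.0]]
force: [-0.5, -0.3, 0.5]
opening: 0.707
grasp_force: 0.0
```

{"fn": "move_arm", "kwargs": {
  "increments": [
    {"xyz": [-18,-35,0],"roll": 0,"grip": 0},
    {"xyz": [-18,-35,0],"roll": 0,"grip": 0},
    {"xyz": [-18,-35,0],"roll": 0,"grip": 0},
    {"xyz": [-18,-35,0],"roll": 0,"grip": 0},
    {"xyz": [-18,-35,0],"roll": 0,"grip": 0}
  ]
}}

```text
time_s: 1.43
position: [0.3519, 0.4031, 0.2843]
tcp_rot: [[-0.998, -0.07, 0.0], [-0.07, 0.998, 0.0], [-0.0, 0.0, -1.0]]
force: [1.3, 0.2, 0.3]
opening: 0.324
grasp_force: 0.0
```

{"fn": "move_arm", "kwargs": {
  "increments": [
    {"xyz": [-18,-35,0],"roll": 0,"grip": 0},
    {"xyz": [-18,-35,0],"roll": 0,"grip": 0},
    {"xyz": [-18,-35,0],"roll": 0,"grip": 0},
    {"xyz": [-18,-35,0],"roll": 0,"grip": 0},
    {"xyz": [-18,-35,0],"roll": 0,"grip": 0}
  ]
}}

```text
time_s: 1.85
position: [0.454, 0.2346, 0.2844]
tcp_rot: [[-0.998, -0.069, 0.001], [-0.069, 0.998, 0.0], [-0.001, 0.0, -1.0]]
force: [-0.2, 0.0, 0.3]
opening: 0.019
grasp_force: 0.0
```

```bash
python3 - <<'E'
from h import *
s=bot.read_state(); print(s['time_s'],s['position'],s['opening'],s['force'])
ps=[]
for c in ['wrist','side']:
    p,P,M=cap(c); ps.append(p); np.save(c+'2.npy',P)
    print(c,spot('orange_box_bar',c,M),spot('orange_box_lever',c,M))
save(cv2.resize(np.hstack(ps),(800,300)),'ws')
E
```

```text
1.85 [0.45395728 0.23455625 0.28436889] 0.018708087082641 [-0.16608229  0.0318743   0.28366568]
wrist [(0.84, array([0.5206, 0.2135, 0.1511]))] [(0.66, array([0.5143, 0.2318, 0.1642]))]
side [(0.9, array([0.5269, 0.2503, 0.1929]))] [(0.84, array([0.5234, 0.2509, 0.1761]))]
```

View pics/ws.png

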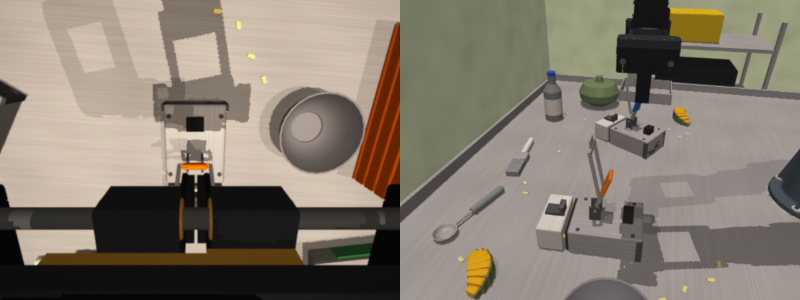

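The wrist view shows the lever at (195,166), with the fingers in line with it. The side view shows the loop at (595,160) still upright. Next I go in behind the loop and push.

{"fn": "move_arm", "kwargs": {
  "increments": [
    {"xyz": [-27,0,0],"roll": 0,"grip": 0},
    {"xyz": [-27,0,0],"roll": 0,"grip": 0},
    {"xyz": [0,0,25],"roll": 0,"grip": 0},
    {"xyz": [0,0,25],"roll": 0,"grip": 0},
    {"xyz": [0,0,23],"roll": 0,"grip": 0}
  ]
}}

```text
time_s: 2.57
position: [0.5065, 0.2419, 0.2102]
tcp_rot: [[-0.997, -0.072, 0.0], [-0.072, 0.997, 0.0], [-0.0, 0.0, -1.0]]
force: [-0.2, 0.1, 0.4]
opening: 0.005
grasp_force: 0.0
```

{"fn": "move_arm", "kwargs": {
  "increments": [
    {"xyz": [-6,0,0],"roll": 0,"grip": 0},
    {"xyz": [-8,0,0],"roll": 0,"grip": 0},
    {"xyz": [-8,0,0],"roll": 0,"grip": 0},
    {"xyz": [-8,0,1],"roll": 0,"grip": 0},
    {"xyz": [-8,0,1],"roll": 0,"grip": 0}
  ]
}}

```text
time_s: 2.98
position: [0.5474, 0.2434, 0.2109]
tcp_rot: [[-0.998, -0.07, 0.004], [-0.07, 0.998, 0.001], [-0.004, 0.001, -1.0]]
force: [-0.2, -0.1, -0.3]
opening: 0.003
grasp_force: 0.0
```

```bash
python3 - <<'E'
from h import *
s=bot.read_state(); print(s['time_s'],s['position'],s['opening'],s['force'])
p,P,M=cap('side'); save(p[100:400,150:550],'push')
print(spot('orange_box_bar','side',M),spot('orange_box_lever','side',M))
E
```

```text
2.9833 [0.54740145 0.24336043 0.21087168] 0.0027397050428523404 [-0.20185367 -0.08106422 -0.33006434]
[(0.91, array([0.5297, 0.2583, 0.1905]))] [(0.85, array([0.5262, 0.2495, 0.1708]))]
```

View pics/push.png

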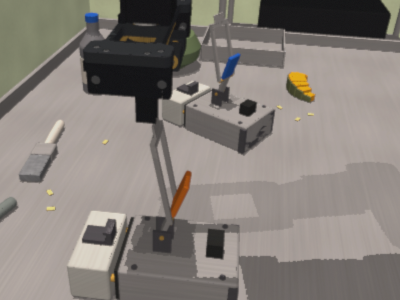

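The crop shows the fingertip at (147,120), past the loop top at (157,122), and the loop hardly moved. I'll check the heights.

```bash
python3 - <<'E'
from h import *
m=bot.camera_model('side'); s=bot.read_state()
def pr(x): return cv2.projectPoints(np.array([x],float),np.array(m['rvec'],float),np.array(m['tvec'],float),np.array(m['intrinsics']),None)[0].ravel()-[150,100]
print(pr(s['position']),pr([.538,.24,.228]),pr([.535,.264,.228]))
for c in ['scene.npy','side.npy','side2.npy']:
    P=np.load(c).reshape(-1,3); P=P[(np.abs(P[:,0]-.53)<.03)&(np.abs(P[:,1]-.24)<.035)&(P[:,2]>.18)]
    print(c,len(P),np.round(np.percentile(P,[1,50,99],axis=0),3).tolist())
p,P,M=cap('side')
for l in ['orange_box_bar']:
    k=bot.trace(l,'side')[0]['mask']; q=P[k]; q=q[q[:,2]>.12]
    for z in np.arange(.12,.27,.015):
        w=q[(q[:,2]>z)&(q[:,2]<z+.015)]
        if len(w): print(round(z,3),len(w),np.round(np.median(w,0),3),np.round(np.ptp(w[:,1]),3))
    ys,xs=np.nonzero(k); print(xs.min()-150,xs.max()-150,ys.min()-100,ys.max()-100)
E
```

```text
[147.71365132 148.92434645] [155.1671062  135.06617564] [152.8260854  146.32228538]
scene.npy 734 [[0.526, 0.21, 0.182], [0.538, 0.237, 0.228], [0.543, 0.266, 0.248]]
side.npy 695 [[0.524, 0.212, 0.181], [0.533, 0.253, 0.217], [0.539, 0.269, 0.248]]
side2.npy 690 [[0.524, 0.212, 0.181], [0.533, 0.253, 0.218], [0.539, 0.268, 0.248]]
0.12 71 [0.516 0.265 0.129] 0.053
0.135 109 [0.519 0.262 0.142] 0.056
0.15 103 [0.522 0.263 0.157] 0.055
0.165 120 [0.525 0.264 0.173] 0.056
0.18 121 [0.528 0.263 0.188] 0.058
0.195 115 [0.53  0.263 0.203] 0.057
0.21 103 [0.533 0.266 0.216] 0.053
0.225 195 [0.535 0.25  0.232] 0.058
0.24 25 [0.536 0.252 0.243] 0.025
151 175 120 224
```

```bash
python3 - <<'E'
from h import *
s=bot.read_state(); print(s['position'],s['joint_positions'],s['opening'])
for c in ['side','scene']:
    p,P,M=cap(c)
    q=P.reshape(-1,3); q=q[(np.abs(q[:,0]-.547)<.04)&(np.abs(q[:,1]-.243)<.06)&(q[:,2]>.18)]
    for z in np.arange(.18,.30,.01):
        w=q[(q[:,2]>z)&(q[:,2]<z+.01)]
        if len(w): print(c,round(z,3),len(w),np.round(np.percentile(w[:,:2],[3,50,97],axis=0),3).tolist())
    if c=='side': a=p[150:290,230:380]
    else: a=p[80:220,380:530]
    save(cv2.resize(a,None,fx=4,fy=4,interpolation=cv2.INTER_CUBIC),'z_'+c)
E
```

```text
[0.54501714 0.2425327  0.20930078] [ 1.32637446e+01  2.64370611e+01  8.46604238e+01  3.13422217e-03
  6.89084474e+01 -8.06870403e+01] 0.0038342458072214143
side 0.18 90 [[0.523, 0.212], [0.527, 0.263], [0.532, 0.268]]
side 0.19 94 [[0.525, 0.213], [0.529, 0.262], [0.535, 0.268]]
side 0.2 95 [[0.527, 0.212], [0.531, 0.263], [0.536, 0.268]]
side 0.21 87 [[0.529, 0.214], [0.533, 0.265], [0.536, 0.268]]
side 0.22 104 [[0.531, 0.214], [0.533, 0.262], [0.536, 0.268]]
side 0.23 144 [[0.532, 0.213], [0.535, 0.251], [0.538, 0.268]]
side 0.24 64 [[0.534, 0.242], [0.537, 0.252], [0.554, 0.256]]
side 0.25 179 [[0.533, 0.234], [0.542, 0.252], [0.554, 0.254]]
side 0.26 183 [[0.533, 0.234], [0.542, 0.252], [0.554, 0.254]]
side 0.27 160 [[0.533, 0.248], [0.543, 0.254], [0.554, 0.256]]
side 0.28 5 [[0.534, 0.255], [0.547, 0.256], [0.551, 0.256]]
scene 0.18 64 [[0.525, 0.209], [0.531, 0.238], [0.535, 0.265]]
scene 0.19 67 [[0.528, 0.21], [0.532, 0.26], [0.537, 0.265]]
scene 0.2 68 [[0.529, 0.21], [0.534, 0.259], [0.538, 0.266]]
scene 0.21 72 [[0.531, 0.21], [0.536, 0.238], [0.54, 0.266]]
scene 0.22 152 [[0.536, 0.21], [0.539, 0.235], [0.542, 0.264]]
scene 0.23 187 [[0.535, 0.212], [0.539, 0.235], [0.543, 0.264]]
scene 0.24 73 [[0.538, 0.224], [0.542, 0.233], [0.556, 0.251]]
scene 0.25 145 [[0.536, 0.232], [0.554, 0.236], [0.557, 0.252]]
scene 0.26 146 [[0.536, 0.233], [0.554, 0.237], [0.557, 0.252]]
scene 0.27 143 [[0.538, 0.231], [0.554, 0.239], [0.557, 0.252]]
scene 0.28 166 [[0.538, 0.229], [0.554, 0.238], [0.558, 0.255]]
scene 0.29 204 [[0.538, 0.226], [0.554, 0.241], [0.558, 0.256]]
```

View pics/z_side.png

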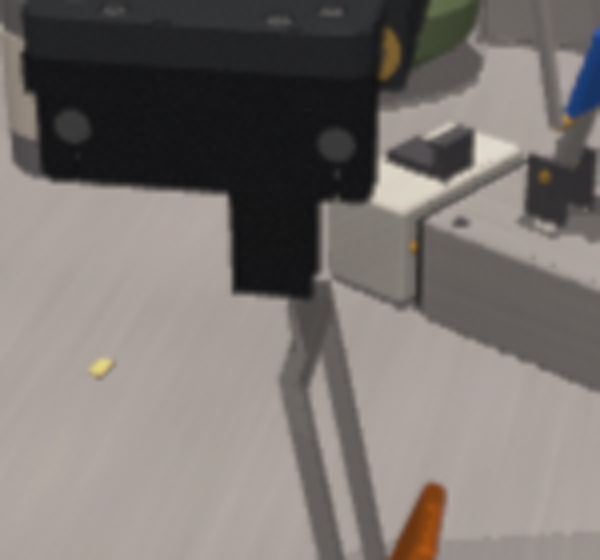

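The picture shows the closed fingertips at about (270,295), just on top of the tab. Depth puts them about 35 mm above the reported TCP, at z≈0.245. So the effective tip is at TCP+35 mm. I'll raise, back off and come in lower.

{"fn": "move_arm", "kwargs": {
  "increments": [
    {"xyz": [0,0,-20],"roll": 0,"grip": 0},
    {"xyz": [20,-2,0],"roll": 0,"grip": 0},
    {"xyz": [20,-2,0],"roll": 0,"grip": 0},
    {"xyz": [0,0,17],"roll": 0,"grip": 0},
    {"xyz": [0,0,16],"roll": 0,"grip": 0}
  ]
}}

```text
time_s: 3.75
position: [0.5048, 0.236, 0.1971]
tcp_rot: [[-0.998, -0.07, 0.002], [-0.07, 0.998, 0.001], [-0.002, 0.0, -1.0]]
force: [-0.1, 0.4, -1.1]
opening: 0.009
grasp_force: 0.0
```

```bash
cat > look.py <<'E'
from h import *
import sys
s=bot.read_state(); print(s['time_s'],s['position'],s['force'])
p,P,M=cap('side')
x=s['position']
q=P.reshape(-1,3); q=q[(np.abs(q[:,0]-.55)<.12)&(np.abs(q[:,1]-.243)<.035)]
for z in np.arange(.12,.28,.01):
    w=q[(q[:,2]>z)&(q[:,2]<z+.01)]
    if len(w): print(round(z,3),len(w),np.round(np.percentile(w[:,:2],[3,50,97],axis=0),3).tolist())
if len(sys.argv)>1: save(cv2.resize(p[140:400,180:430],None,fx=2,fy=2),sys.argv[1])
E
python3 look.py
```

```text
3.75 [0.50479127 0.23599098 0.19709406] [-0.14361641  0.36537834 -1.12275435]
0.12 82 [[0.51, 0.216], [0.514, 0.257], [0.521, 0.267]]
0.13 144 [[0.507, 0.213], [0.515, 0.255], [0.522, 0.267]]
0.14 151 [[0.503, 0.213], [0.516, 0.254], [0.524, 0.267]]
0.15 154 [[0.5, 0.214], [0.518, 0.254], [0.526, 0.267]]
0.16 175 [[0.496, 0.215], [0.506, 0.253], [0.528, 0.267]]
0.17 186 [[0.497, 0.214], [0.504, 0.242], [0.53, 0.267]]
0.18 91 [[0.523, 0.213], [0.527, 0.262], [0.532, 0.268]]
0.19 91 [[0.525, 0.212], [0.529, 0.262], [0.534, 0.268]]
0.2 96 [[0.527, 0.213], [0.531, 0.262], [0.536, 0.268]]
0.21 88 [[0.528, 0.214], [0.533, 0.266], [0.536, 0.268]]
0.22 100 [[0.531, 0.213], [0.533, 0.263], [0.536, 0.269]]
0.23 203 [[0.494, 0.215], [0.534, 0.246], [0.538, 0.268]]
0.24 242 [[0.493, 0.229], [0.509, 0.246], [0.539, 0.254]]
0.25 158 [[0.492, 0.239], [0.503, 0.246], [0.514, 0.248]]
0.26 92 [[0.493, 0.246], [0.503, 0.248], [0.514, 0.249]]
```

{"fn": "move_arm", "kwargs": {
  "increments": [
    {"xyz": [-15,0,0],"roll": 0,"grip": 0},
    {"xyz": [-12,0,0],"roll": 0,"grip": 0},
    {"xyz": [-12,0,1],"roll": 0,"grip": 0},
    {"xyz": [-12,0,5],"roll": 0,"grip": 0},
    {"xyz": [-12,0,6],"roll": 0,"grip": 0}
  ]
}}

```text
time_s: 4.22
position: [0.5694, 0.2404, 0.1844]
tcp_rot: [[-0.998, -0.069, 0.001], [-0.069, 0.998, 0.0], [-0.001, 0.0, -1.0]]
force: [0.1, 0.6, 0.4]
opening: 0.002
grasp_force: 0.0
```

```bash
python3 look.py p3
```

```text
4.2167 [0.56938673 0.24037287 0.18440766] [0.06391906 0.60664794 0.38918409]
0.12 123 [[0.51, 0.213], [0.516, 0.256], [0.524, 0.267]]
0.13 181 [[0.508, 0.213], [0.521, 0.254], [0.53, 0.267]]
0.14 181 [[0.504, 0.212], [0.527, 0.254], [0.536, 0.268]]
0.15 197 [[0.501, 0.213], [0.534, 0.254], [0.543, 0.268]]
0.16 212 [[0.496, 0.214], [0.539, 0.253], [0.549, 0.268]]
0.17 220 [[0.497, 0.214], [0.546, 0.241], [0.556, 0.269]]
0.18 126 [[0.55, 0.214], [0.556, 0.263], [0.563, 0.27]]
0.19 127 [[0.557, 0.214], [0.563, 0.264], [0.57, 0.27]]
0.2 98 [[0.563, 0.218], [0.568, 0.269], [0.574, 0.271]]
0.21 174 [[0.57, 0.235], [0.574, 0.258], [0.578, 0.271]]
0.22 195 [[0.558, 0.233], [0.577, 0.25], [0.585, 0.258]]
0.23 171 [[0.557, 0.235], [0.566, 0.25], [0.578, 0.251]]
0.24 137 [[0.557, 0.247], [0.567, 0.251], [0.578, 0.252]]
0.25 4 [[0.56, 0.253], [0.569, 0.253], [0.575, 0.254]]
```

View pics/p3.png

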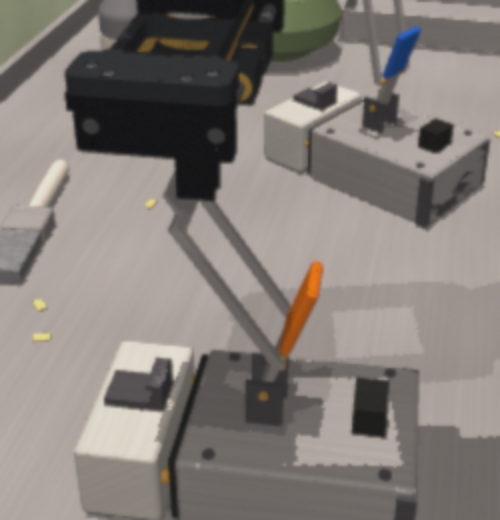

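The loop bar is at (180,225), tipped to about 58° with the finger behind it. I push on past the balance point.

{"fn": "move_arm", "kwargs": {
  "increments": [
    {"xyz": [-10,0,8],"roll": 0,"grip": 0},
    {"xyz": [-9,0,9],"roll": 0,"grip": 0},
    {"xyz": [-7,0,8],"roll": 0,"grip": 0},
    {"xyz": [0,0,0],"roll": 0,"grip": 0},
    {"xyz": [0,0,0],"roll": 0,"grip": 0}
  ]
}}

```text
time_s: 4.68
position: [0.5937, 0.2418, 0.1577]
tcp_rot: [[-0.998, -0.069, -0.003], [-0.069, 0.998, -0.001], [0.003, -0.0, -1.0]]
force: [-0.1, -0.3, -0.1]
opening: 0.007
grasp_force: 0.0
```

```bash
sed -i 's/arange(.12/arange(.065/' look.py; python3 look.py p4
```

```text
4.6833 [0.59366327 0.24183309 0.157703  ] [-0.0664978  -0.29308094 -0.08619555]
0.065 603 [[0.453, 0.223], [0.611, 0.25], [0.633, 0.272]]
0.075 891 [[0.45, 0.22], [0.529, 0.244], [0.613, 0.271]]
0.085 409 [[0.516, 0.217], [0.564, 0.253], [0.592, 0.271]]
0.095 232 [[0.522, 0.214], [0.558, 0.253], [0.572, 0.27]]
0.105 234 [[0.521, 0.213], [0.538, 0.262], [0.552, 0.268]]
0.115 180 [[0.512, 0.212], [0.521, 0.26], [0.533, 0.267]]
0.125 63 [[0.509, 0.228], [0.514, 0.255], [0.518, 0.256]]
0.135 69 [[0.505, 0.226], [0.511, 0.254], [0.515, 0.257]]
0.145 68 [[0.502, 0.227], [0.508, 0.254], [0.512, 0.256]]
0.155 77 [[0.498, 0.225], [0.504, 0.254], [0.509, 0.256]]
0.165 152 [[0.495, 0.223], [0.499, 0.242], [0.504, 0.255]]
0.195 126 [[0.582, 0.235], [0.59, 0.251], [0.603, 0.253]]
0.205 150 [[0.582, 0.237], [0.591, 0.252], [0.603, 0.253]]
0.215 23 [[0.582, 0.251], [0.592, 0.252], [0.602, 0.253]]
0.265 58 [[0.554, 0.213], [0.556, 0.265], [0.561, 0.274]]
0.275 164 [[0.554, 0.212], [0.556, 0.263], [0.56, 0.276]]
```

View pics/p4.png

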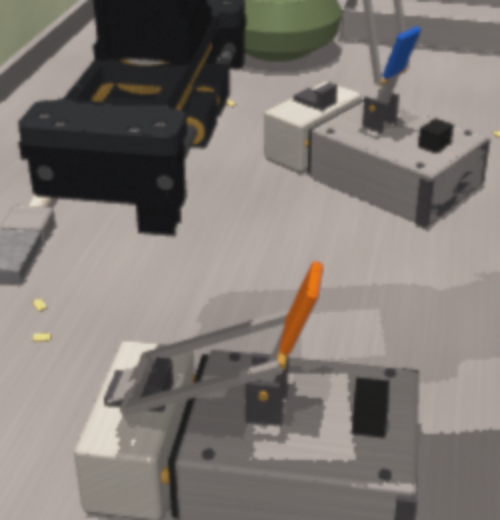

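The loop has dropped over the keeper, with its bar end at about (135,395) in the crop and the lever still upright at (303,300). Next I place the finger on the +x side of the lever.

{"fn": "move_arm", "kwargs": {
  "increments": [
    {"xyz": [22,1,0],"roll": 0,"grip": 0},
    {"xyz": [22,1,0],"roll": 0,"grip": 0},
    {"xyz": [21,0,0],"roll": 0,"grip": 0},
    {"xyz": [0,0,20],"roll": 0,"grip": 0},
    {"xyz": [0,0,19],"roll": 0,"grip": 0}
  ]
}}

```text
time_s: 5.15
position: [0.5287, 0.2401, 0.1217]
tcp_rot: [[-0.998, -0.07, 0.003], [-0.07, 0.998, 0.001], [-0.003, 0.001, -1.0]]
force: [-1.2, -0.0, 0.2]
opening: 0.006
grasp_force: 0.0
```

```bash
python3 look.py p5; python3 - <<'E'
from h import *
p,P,M=cap('scene'); print(spot('orange_box_bar','scene',M)); k=bot.trace('orange_box_bar','scene')[0]['mask']; q=P[k]; q=q[~np.isnan(q[:,0])]
w=q[q[:,0]>np.percentile(q[:,0],75)]; print(np.round(np.percentile(w,[5,50,95],axis=0),3).tolist())
E
```

```text
5.15 [0.52871268 0.24006907 0.12172477] [-1.20448456e+00 -5.91455149e-04  2.31130935e-01]
0.065 611 [[0.452, 0.223], [0.611, 0.25], [0.633, 0.272]]
0.075 885 [[0.45, 0.22], [0.529, 0.245], [0.613, 0.272]]
0.085 407 [[0.516, 0.216], [0.564, 0.253], [0.592, 0.271]]
0.095 227 [[0.523, 0.214], [0.558, 0.253], [0.572, 0.27]]
0.105 233 [[0.522, 0.213], [0.539, 0.262], [0.553, 0.269]]
0.115 188 [[0.512, 0.212], [0.521, 0.259], [0.534, 0.267]]
0.125 59 [[0.508, 0.228], [0.514, 0.255], [0.518, 0.257]]
0.135 72 [[0.504, 0.227], [0.511, 0.254], [0.515, 0.257]]
0.145 72 [[0.501, 0.223], [0.508, 0.254], [0.512, 0.256]]
0.155 115 [[0.498, 0.235], [0.507, 0.251], [0.537, 0.256]]
0.165 177 [[0.496, 0.228], [0.519, 0.25], [0.538, 0.255]]
0.225 1 [[0.491, 0.27], [0.491, 0.27], [0.491, 0.27]]
0.235 43 [[0.488, 0.216], [0.49, 0.27], [0.492, 0.273]]
0.245 794 [[0.489, 0.213], [0.508, 0.257], [0.564, 0.273]]
0.255 180 [[0.497, 0.228], [0.528, 0.262], [0.544, 0.275]]
0.265 622 [[0.501, 0.245], [0.525, 0.263], [0.549, 0.275]]
0.275 425 [[0.501, 0.242], [0.525, 0.255], [0.549, 0.26]]
[(0.8, array([0.5905, 0.2396, 0.0843]))]Traceback (most recent call last):
  File "<stdin>", line 2, in <module>
IndexError: list index out of range
```

View pics/p5.png

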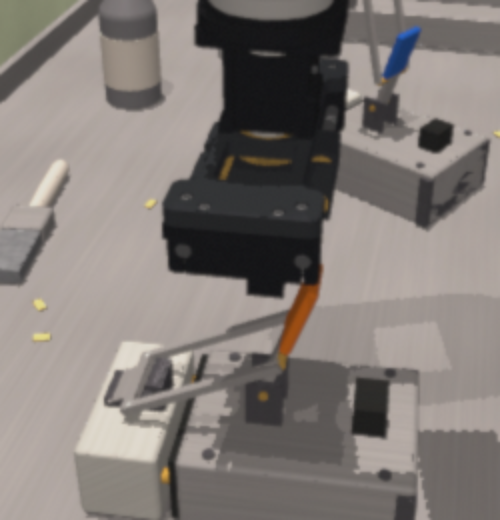

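The finger is at (265,285) beside the lever, with the loop round the keeper. I start pressing the lever along its arc.

{"fn": "move_arm", "kwargs": {
  "increments": [
    {"xyz": [11,0,2],"roll": 0,"grip": 0},
    {"xyz": [9,0,4],"roll": 0,"grip": 0},
    {"xyz": [8,0,4],"roll": 0,"grip": 0},
    {"xyz": [7,0,6],"roll": 0,"grip": 0},
    {"xyz": [7,0,6],"roll": 0,"grip": 0}
  ]
}}

```text
time_s: 5.77
position: [0.4875, 0.2369, 0.0985]
tcp_rot: [[-0.998, -0.069, 0.002], [-0.069, 0.998, 0.001], [-0.002, 0.001, -1.0]]
force: [0.9, 0.9, 3.5]
opening: 0.008
grasp_force: 1.8
```

```bash
python3 look.py p6
```

```text
5.7667 [0.48754069 0.23692129 0.09853079] [0.85737481 0.86106049 3.48157054]
0.065 632 [[0.453, 0.23], [0.605, 0.25], [0.631, 0.272]]
0.075 927 [[0.45, 0.218], [0.537, 0.244], [0.602, 0.271]]
0.085 436 [[0.522, 0.215], [0.549, 0.235], [0.573, 0.269]]
0.095 392 [[0.51, 0.212], [0.527, 0.244], [0.547, 0.268]]
0.105 339 [[0.497, 0.212], [0.507, 0.247], [0.523, 0.266]]
0.115 167 [[0.484, 0.226], [0.494, 0.247], [0.5, 0.255]]
0.125 128 [[0.472, 0.235], [0.482, 0.251], [0.489, 0.254]]
0.135 182 [[0.461, 0.244], [0.475, 0.247], [0.496, 0.254]]
0.145 23 [[0.459, 0.247], [0.464, 0.251], [0.467, 0.254]]
0.225 994 [[0.449, 0.212], [0.481, 0.255], [0.523, 0.271]]
0.235 184 [[0.468, 0.253], [0.486, 0.26], [0.503, 0.273]]
0.245 623 [[0.46, 0.248], [0.485, 0.258], [0.509, 0.275]]
0.255 393 [[0.461, 0.249], [0.485, 0.252], [0.508, 0.257]]
0.265 437 [[0.46, 0.232], [0.481, 0.252], [0.506, 0.256]]
0.275 371 [[0.464, 0.242], [0.484, 0.251], [0.506, 0.256]]
```

View pics/p6.png

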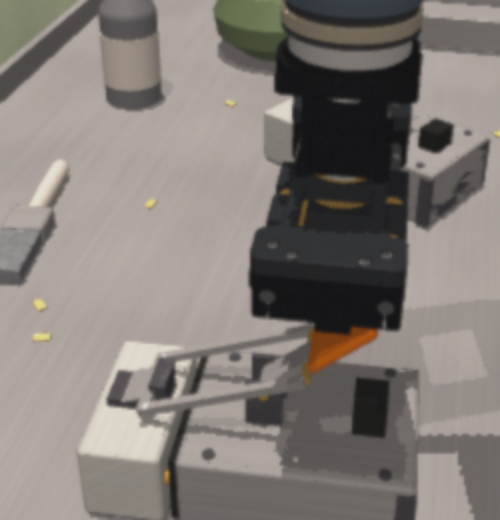

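The lever is at about 35–40°, handle at (345,350). The loop bar is on the hook at (150,400) and the force is 3.5 N. I press on to flat.

{"fn": "move_arm", "kwargs": {
  "increments": [
    {"xyz": [6,0,7],"roll": 0,"grip": 0},
    {"xyz": [5,0,8],"roll": 0,"grip": 0},
    {"xyz": [4,0,9],"roll": 0,"grip": 0},
    {"xyz": [3,0,9],"roll": 0,"grip": 0},
    {"xyz": [1,0,10],"roll": 0,"grip": 0}
  ]
}}

```text
time_s: 6.23
position: [0.4674, 0.2352, 0.0543]
tcp_rot: [[-0.998, -0.069, -0.001], [-0.069, 0.998, -0.0], [0.001, -0.0, -1.0]]
force: [0.2, -0.4, -0.1]
opening: 0.008
grasp_force: 0.2
```

{"fn": "move_arm", "kwargs": {
  "increments": [
    {"xyz": [0,0,2],"roll": 0,"grip": 0},
    {"xyz": [0,0,1],"roll": 0,"grip": 0},
    {"xyz": [0,0,0],"roll": 0,"grip": 0}
  ]
}}

```text
time_s: 6.48
position: [0.4663, 0.2349, 0.0518]
tcp_rot: [[-0.998, -0.069, -0.005], [-0.069, 0.998, -0.001], [0.005, -0.001, -1.0]]
force: [-2.3, -0.9, 5.1]
opening: 0.006
grasp_force: 2.7
```

```bash
python3 look.py | head -8
```

```text
6.4833 [0.46631111 0.23489513 0.05178839] [-2.32225117 -0.90791993  5.12595717]
0.065 540 [[0.452, 0.221], [0.607, 0.25], [0.629, 0.271]]
0.075 1118 [[0.457, 0.215], [0.561, 0.254], [0.605, 0.27]]
0.085 806 [[0.443, 0.224], [0.514, 0.251], [0.537, 0.266]]
0.095 21 [[0.517, 0.225], [0.53, 0.229], [0.539, 0.254]]
0.175 997 [[0.431, 0.213], [0.466, 0.257], [0.503, 0.271]]
0.185 161 [[0.432, 0.214], [0.464, 0.257], [0.497, 0.27]]
0.195 598 [[0.44, 0.246], [0.464, 0.258], [0.489, 0.275]]
```

Press down a little more against the stop, then lift clear and check.

{"fn": "move_arm", "kwargs": {
  "increments": [
    {"xyz": [0,0,2],"roll": 0,"grip": 0},
    {"xyz": [0,0,1],"roll": 0,"grip": 0},
    {"xyz": [0,0,0],"roll": 0,"grip": 0},
    {"xyz": [0,0,0],"roll": 0,"grip": 0}
  ]
}}

```text
time_s: 6.87
position: [0.4664, 0.2349, 0.0514]
tcp_rot: [[-0.998, -0.07, -0.003], [-0.07, 0.998, -0.001], [0.003, -0.001, -1.0]]
force: [-7.8, -2.1, 24.3]
opening: 0.003
grasp_force: 12.4
```

{"fn": "move_arm", "kwargs": {
  "increments": [
    {"xyz": [0,0,-10],"roll": 0,"grip": 0},
    {"xyz": [0,0,-30],"roll": 0,"grip": 0},
    {"xyz": [0,0,-40],"roll": 0,"grip": 0},
    {"xyz": [0,0,-40],"roll": 0,"grip": 0},
    {"xyz": [0,0,-20],"roll": 0,"grip": 0}
  ]
}}

```text
time_s: 7.28
position: [0.4701, 0.2358, 0.1929]
tcp_rot: [[-0.998, -0.069, 0.005], [-0.069, 0.998, 0.001], [-0.005, 0.001, -1.0]]
force: [0.6, 0.2, -0.6]
opening: 0.005
grasp_force: 0.0
```

```bash
python3 look.py p7|head -6; python3 - <<'E'
from h import *
p,P,M=cap('side')
m=bot.trace('orange_box_lever','side')
q=P[m[0]['mask']] if m else np.zeros((0,3)); print(len(q), np.round(np.nanpercentile(q,[3,50,97],axis=0),3).tolist() if len(q) else '')
m=cv2.inRange(cv2.cvtColor(p,cv2.COLOR_RGB2HSV),(5,150,120),(22,255,255))>0
q=P[m]; q=q[(np.abs(q[:,0]-.5)<.1)&(np.abs(q[:,1]-.24)<.03)]; print(np.round(np.percentile(q,[3,50,97],axis=0),3).tolist())
E
```

```text
7.2833 [0.47013486 0.23576581 0.1928554 ] [ 0.58025888  0.1753183  -0.61325503]
0.065 536 [[0.452, 0.221], [0.607, 0.25], [0.629, 0.271]]
0.075 1143 [[0.456, 0.214], [0.558, 0.252], [0.604, 0.27]]
0.085 1762 [[0.441, 0.213], [0.49, 0.24], [0.534, 0.265]]
0.095 10 [[0.515, 0.226], [0.527, 0.229], [0.539, 0.253]]
0.225 40 [[0.458, 0.244], [0.468, 0.245], [0.479, 0.247]]
2627 [[0.443, 0.211, 0.068], [0.506, 0.242, 0.087], [0.612, 0.27, 0.091]]
[[0.441, 0.219, 0.086], [0.465, 0.239, 0.09], [0.491, 0.254, 0.091]]
```

View pics/p7.png

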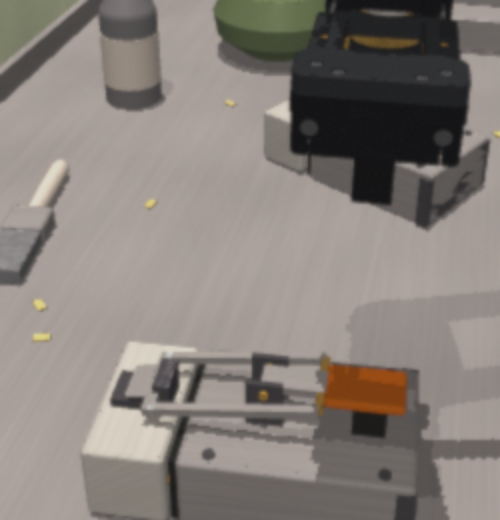

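The lever lies flat (top at z≈0.090, around (365,388)). The loop is taut round the hook near (155,385), and the cover has been drawn in about 4 mm. The robot is clear.

```bash
python3 -c "
from rig import bot
print(bot.hand_in())"
```

```text
the job is handed in; nothing more can be done
None
```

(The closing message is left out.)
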